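# Plant the stabilizer leg of the microscope boom stand

## Robot

A 6-joint arm with a two-finger parallel gripper is mounted at the origin on the work surface. World frame = base frame: x ahead of the robot, y to its left, z up, the work surface at z = 0. Lengths are in m, angles in rad, forces in N, time in s.
With the tool pointing down it reaches from about 0.275 to 0.75 m from the base axis. Payload 10.2 kg.
Tool frame: the origin (TCP) lies midway between the tips of the shut fingers; the grasp point (between the pads) lies 19 mm behind it; z points along the fingers, y is the line along which they close (so a half turn about z gives the same grasp; the last joint's range is limited). The gripper opens to 85 mm and grips with 20 to 120 N. Pads are 22 mm wide; open, the fingers measure 114 mm over their backs; the gripper's body (76 mm by 85 mm) begins 54 mm behind the grasp point. The pads swing forward as they close: fully open they stand 13 mm farther back than shut.
Start: joints at [0.927, 0.313, 1.498, -0, 1.331, -0.223], TCP at [0.214, 0.479, 0.231] pointing down, gripper open.
Joint ranges: [-2.94, 2.94], [-0.97, 2.17], [0.19, 2.56], [-1.23, 4.37], [0.02, 3.11], [-2.88, 2.88]. Speed limits (rad/s): [2.39, 2.39, 3.01, 3.14, 3.14, 3.14].

## Interface

Orientations are given as [roll, pitch, yaw] about the fixed x, y, z axes, in that order (R = Rz(yaw) Ry(pitch) Rx(roll)).
In Python, from workcell import monitor, eyes, workorder gives the robot as it stands.
- The arm moves only by the tool jog_arm, never from a script. Its argument "series" is a list of rows, each a list of 3 entries, a list of its own where there are three numbers: the opening in per cent of the stroke, from 0 (shut) to 100 (fully open), then the shift along the tool's x, y, z in cm, then the turn about the tool's z in rad. In form: [[claw, [dx, dy, dz], spin], ...]. A call has 1 to 8 rows; each row shifts and turns the commanded pose from where the row before left it, along the tool's axes as they then stand; what a row does not reach is not made up. A row lasts 1/8 s, in which the tool goes at most 62.5 mm and 10.7 degrees, less where a joint would pass 70% of its speed; a pose out of reach is approached as far as the arm can. A call is refused whole if a number of a shift passes 6.25 or a number of a turn 0.188, either way. A call with a gripper value outside its range is refused whole. The fingers move at their own pace and stop on an object; "squeeze" is the grip in N (left out, the last holds). Time passes only in rows, so rows that do not move let the fingers close. It gives the time, the measured TCP pose, the force, the opening and the grip force at its end, in the units of the state.
- monitor.get_state(): the state, without advancing time (a new reading comes with each control period).
- eyes.snapshot(name): name is "side" or "top"; returns the picture (400x640x3 uint8, red, green, blue); there is no depth.
- eyes.camera_model(name): a dict with "mtx" (3x3 intrinsics, pixels), "pose" (4x4, takes a point from camera to world coordinates). Camera axes: x right, y down, z forward; pixel columns grow to the right and rows downward; lengths in m; the calibration is good to about 2 mm. A picture is of the moment at which its call begins. camera_model takes no time and is no camera call.
- workorder.finish_job(): hands the job in; it is judged then, once.
The state is a dict: "time_s": time; "q": joint angles; "dq": joint speeds; "joint_torque": joint torques, N m; "ee_pos": TCP position; "orientation": TCP orientation; "force": force on the tool from outside, world axes, zero at the start; "moment": the same for the moment, N m; "gripper_width": finger opening in m; "grasp_force": force on a finger pad.
Only numpy, scipy, OpenCV 4.12 (cv2) and the standard library are available. Lean on these libraries where they do the work, as an engineer would, in place of code of your own. Each camera call takes 0.05 s, during which the arm holds its last target. There are 200 camera calls.

## Task

Before the microscope's boom is swung out to this side, plant the stand's crank-down stabilizer leg: slide the wooden jack pad under the raised foot with its round recess centred below it, and let go of the pad. Then turn the crank clockwise until the foot sits in the recess and bears firmly: stop when the push needed at the crank knob has risen about 5 N above what free turning took, do not force it further, and let the crank go there. Do not disturb the jar, the dish and the bottle.

Things in the scene. Friction and masses are not known exactly. Their poses are not given: they have to be found in the camera images.
- stand: Castored boom stand, fixed (casters locked). Origin: on the bench surface, on the vertical axis of its jack leg and crank; z up. On its -y side are the base and column; a steel outrigger 40 mm wide, 76 to 106 mm high, runs from the base along y to the jack. The jack's +y side is free.
- base_top (a point): Top of the stand's grey base plate, 72 mm high and 330 mm from the jack axis. The plate is 300 mm (x) by 260 mm (y). A 32 mm column, 490 mm high, rises 360 mm from the jack axis; the boom and microscope are parked beyond it, away from the jack.
- tube_end (a point): Lower end of the jack's tube, on its axis, 75 mm high. The tube is 42 mm in diameter with a 54 mm collar. Below it hangs the leg with a round steel foot of 54 mm diameter, flat underneath. At the start the foot is 26 to 39 mm above the bench; how much is not measured. A rubber buffer in the foot gives 50 N/mm.
- crank_hub (a point): On the jack axis, top of the crank arm, 220 mm high, above a 62 x 54 mm gearbox. Clockwise seen from above lowers the foot, 16 mm per turn (0.7 to 1.5 turns until it meets the pad); any start angle. Turning freely takes about 9 N along the circle at the knob (whenever turning pauses only a part of it remains, the more the gentler the stop). The screw holds itself when let go.
- crank_knob (a point): Middle of the crank's knob, on its axis, 60 mm from the jack axis: upright black cylinder, 22 mm diameter, 223 to 273 mm high, spinning freely on its pin. Once the foot bears, the push rises 5 N per further radian (4.2 N per 100 N on the foot). Bearing firmly: 60 to 200 N, push risen by 2.5 to 8.5 N. Above 230 N (9.8 N) the stand lifts off its casters.
- pad: Loose wooden jack pad, about 0.4 kg, flat on the bench: block 100 x 100 x 20 mm with a round recess in its top (64 mm diameter, 5 mm deep, in the middle) and a straight handle tongue on its +y side, 32 mm wide, 20 mm thick, reaching from 50 to 190 mm. Origin: on the underside, below the centre of the recess; z up.
- pad_grip (a point): Where to take the pad's tongue across its 32 mm width: on its centre line, 155 mm along +y from the pad's origin, 10 mm above its underside.
- specimen_jar: Bystander: closed glass specimen jar with plant stems, 84 mm diameter, 216 mm high; origin at the centre of its underside.
- dish: Bystander: shallow white dish, 96 mm diameter, 20 mm high; origin at the centre of its underside.
- ink_bottle: Bystander: small brown glass bottle with a black cap, 46 mm diameter, 55 mm high; origin at the centre of its underside.

How it is judged:
On the way, in this order (a step that is already met when the one before it is completed fails the run):
1. the pad lies flat on the bench under the foot, recess centred within 12 mm, let go, before the foot presses on it (horizontal distance between pad and stand below 0.012 m and height (world z) of pad below 0.004 m and angle between pad's own z axis and vertical below 0.05 rad and contact force between the fingers and pad below 0.1 N and contact force between stand and pad below 1 N), for 0.2 s.
2. the crank is wound until the foot bears on the pad with at least 60 N (contact force between stand and pad above 60 N), for 0.2 s.
At the end, for the whole second after the job is handed in: The foot stands in the recess of the pad (recess within 7 mm of the jack's axis), the pad flat on the bench and at rest, and the foot bears on it with 60 to 200 N after the crank has been let go (contact force between stand and pad between 60 and 200 N and horizontal distance between pad and stand below 0.007 m and height (world z) of pad below 0.004 m and angle between pad's own z axis and vertical below 0.04 rad and linear speed of pad below 0.01 m/s); the robot touches nothing.
It fails at once if the foot is forced down with more than 230 N, lifting the stand off its casters (contact force between stand and pad above 230 N).
It fails at once if the specimen jar, the dish or the bottle is pushed more than 20 mm or tipped (distance of any of specimen_jar, dish, ink_bottle from where it was at the start of the episode above 0.02 m or angle between specimen_jar's own z axis and vertical above 0.3 rad).
It also fails if it takes over 72 s, if anything falls off the work surface, if the arm or the gripper's body presses on something with over 40 N, if the wrist force passes 120 N, or if a joint passes its speed limit or range.

## Working session

There is one attempt and no reset: what is moved stays moved. The work goes in short steps, Python scripts to look and compute and a tool call to move; the robot and the scene stay as the last step left them, time stands still between calls to the robot, and variables do not carry over. Pictures are saved under pics/ and viewed, at most 10 in all, crops included, and the job is handed in when it is done.

Besides the shell and the picture viewer there is one more tool, called after "Emit:" by a JSON object that holds its "op" and its "data". jog_arm: Moves the arm, as the interface text tells. Its arguments: {"type":"object","properties":{"series":{"type":"array"},"squeeze":{"type":"number"}},"required":["series"]}

```bash
ls; mkdir -p pics; python3 - <<'E'
from workcell import monitor, eyes
import cv2,numpy as np
for n in("top","side"):
    im=eyes.snapshot(n); cv2.imwrite(f"pics/{n}0.png",im[:,:,::-1]); c=eyes.camera_model(n); print(n,np.round(c["mtx"],1).tolist(),np.round(c["pose"],3).tolist())
s=monitor.get_state();print(s)
E
```

```text
pics
top [[385.3, 0.0, 321.3], [0.0, 385.3, 200.3], [0.0, 0.0, 1.0]] [[-0.011, -0.992, 0.124, 0.411], [-1.0, 0.011, -0.0, -0.025], [-0.001, -0.124, -0.992, 1.21], [0.0, 0.0, 0.0, 1.0]]
side [[424.3, 0.0, 314.0], [0.0, 424.3, 198.9], [0.0, 0.0, 1.0]] [[-0.997, -0.064, 0.033, 0.526], [-0.07, 0.786, -0.614, 0.643], [0.013, -0.614, -0.789, 0.984], [0.0, 0.0, 0.0, 1.0]]
{'time_s': 0.1, 'q': array([ 9.26620940e-01,  3.13398449e-01,  1.49835356e+00,  9.52492992e-06,
        1.33099343e+00, -2.23395335e-01]), 'dq': array([-7.40837044e-04, -3.10567254e-05, -1.49580270e-03,  1.66554560e-03,
       -9.76115342e-04, -5.19194327e-04]), 'joint_torque': array([ 1.79613609e-03, -4.12892783e+01, -2.60140353e+01, -1.27554490e-04,
        2.95489044e-03,  3.04519801e-05]), 'ee_pos': array([0.21431639, 0.47901734, 0.23079289]), 'orientation': array([-3.14047057e+00, -2.64409539e-04,  2.72081019e+00]), 'force': array([ 0.62593296,  0.74974221, -0.47455153]), 'moment': array([ 0.02386682, -0.01576906, -0.03342605]), 'grasp_force': 0.0, 'gripper_width': 0.08524931725582606}
```

View pics/top0.png

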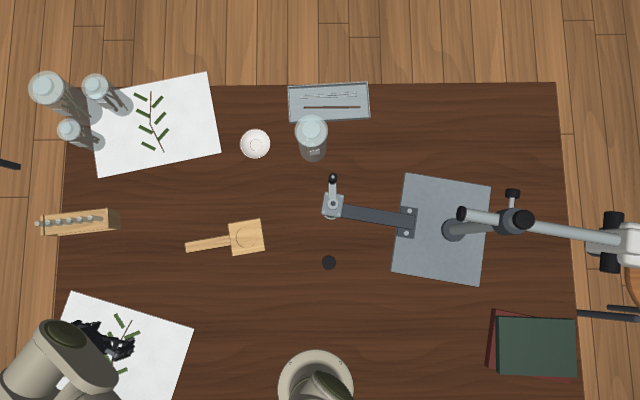

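View pics/side0.png

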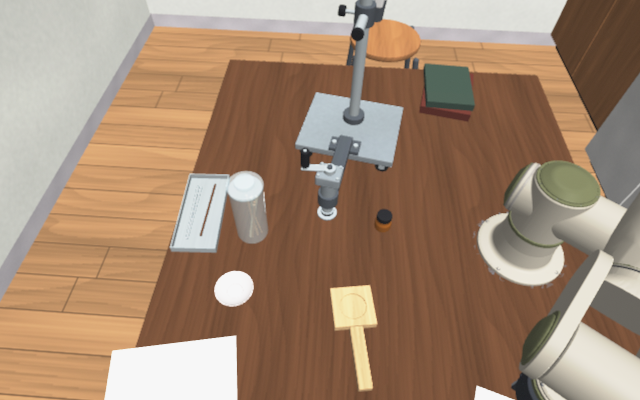

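The top view shows the jack hub near (333,203), the knob at (333,178), the pad block at (247,237) with its tongue reaching left, the jar at (311,140), the dish at (255,144) and the bottle at (329,262). The side view shows the hub near (329,168), the foot at (327,212) and the pad at (353,307).

```bash
cat > h.py <<'E'
import cv2,numpy as np
from workcell import monitor, eyes
def ray(n,u,v):
    c=eyes.camera_model(n);P=np.array(c["pose"]);d=P[:3,:3]@np.linalg.inv(c["mtx"])@[u,v,1.];return P[:3,3],d
def onz(n,u,v,z):
    o,d=ray(n,u,v);return (o+d*(z-o[2])/d[2])[:2]
def proj(n,p):
    c=eyes.camera_model(n);P=np.array(c["pose"]);q=np.array(c["mtx"])@(P[:3,:3].T@(np.array(p)-P[:3,3]));return q[:2]/q[2]
def padmeas(n,im):
    hsv=cv2.cvtColor(im,cv2.COLOR_RGB2HSV)
    m=cv2.inRange(hsv,(12,60,150),(32,255,255))
    return m
E
python3 - <<'E'
from h import *
T=cv2.imread("pics/top0.png");S=cv2.imread("pics/side0.png")
for n,I,r in(("top",T,(170,270,205,270)),("side",S,(320,385,275,395))):
    m=padmeas(n,I[:,:,::-1].copy());k=np.zeros_like(m);k[r[2]:r[3],r[0]:r[1]]=m[r[2]:r[3],r[0]:r[1]]
    cs,_=cv2.findContours(k,cv2.RETR_EXTERNAL,cv2.CHAIN_APPROX_NONE);c=max(cs,key=cv2.contourArea)[:,0]
    w=np.array([onz(n,*p,0.02) for p in c],np.float32)
    # block: opening kills the tongue
    ko=cv2.morphologyEx(k,cv2.MORPH_OPEN,np.ones((19,19),np.uint8)if n=="top" else np.ones((30,30),np.uint8))
    cs,_=cv2.findContours(ko,cv2.RETR_EXTERNAL,cv2.CHAIN_APPROX_NONE)
    R=cv2.minAreaRect(w);print(n,"all",R)
    box=cv2.boxPoints(R);print(box.round(4).tolist())
    if cs:
        b=max(cs,key=cv2.contourArea)[:,0];print("block",cv2.minAreaRect(np.array([onz(n,*p,.02) for p in b],np.float32)))
def crop(I,x0,y0,x1,y1,s):return cv2.resize(I[y0:y1,x0:x1],None,fx=s,fy=s,interpolation=cv2.INTER_CUBIC)
a=crop(T,290,150,425,250,4);b=crop(T,180,210,315,260,4);cv2.imwrite("pics/c1.png",cv2.copyMakeBorder(np.vstack([a,b]),0,0,0,0,0))
cv2.imwrite("pics/c2.png",crop(S,285,120,405,240,5))
E
```

```text
top all ((0.43868690729141235, 0.27554991841316223), (0.10067001730203629, 0.23892761766910553), 9.206316947937012)
[[0.3698999881744385, 0.3853999972343445], [0.4081000089645386, 0.14959999918937683], [0.5074999928474426, 0.1657000035047531], [0.4693000018596649, 0.40149998664855957]]
block ((0.4501773715019226, 0.2104729264974594), (0.09572384506464005, 0.09892084449529648), 0.4813493490219116)
side all ((0.4385448694229126, 0.27952122688293457), (0.10353507101535797, 0.24559716880321503), 9.165546417236328)
[[0.367900013923645, 0.39250001311302185], [0.40700000524520874, 0.15000000596046448], [0.5091999769210815, 0.1665000021457672], [0.4700999855995178, 0.4090000092983246]]
block ((0.4467347264289856, 0.21495479345321655), (0.0980387032032013, 0.10170046240091324), 4.319303512573242)
```

View pics/c1.png

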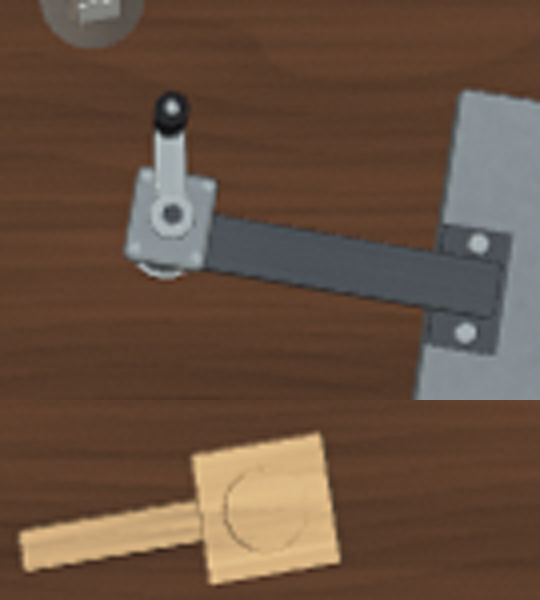

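View pics/c2.png

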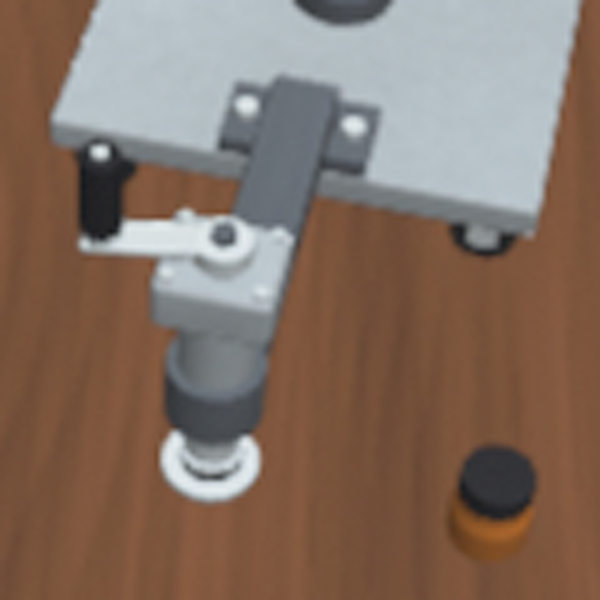

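```bash
python3 - <<'E'
from h import *
def tri(a,b):
    (o1,d1),(o2,d2)=ray("top",*a),ray("side",*b)
    A=np.c_[d1,-d2];t=np.linalg.lstsq(A,o2-o1,rcond=None)[0];p,q=o1+d1*t[0],o2+d2*t[1];return ((p+q)/2).round(4),np.linalg.norm(p-q).round(4)
def o(x,y,x0,y0,s):return (x+.5)/s-.5+x0,(y+.5)/s-.5+y0
ht,hs=o(172,214,290,150,4),o(224,235,285,120,5);kt,ks=o(171,107,290,150,4),o(100,152,285,120,5)
print("hub",onz("top",*ht,.222),onz("side",*hs,.222),tri(ht,hs))
print("knob",onz("top",*kt,.273),onz("side",*ks,.273),tri(kt,ks))
print("foot side",[onz("side",*o(210,463,285,120,5),z) for z in(.03,.045)])
# outrigger edges at z .106
for y in((213,216,440,257),(205,268,430,309)):
    p,q=[onz("top",*o(*v,290,150,4),.106) for v in(y[:2],y[2:])];print(p,q,np.degrees(np.arctan2(*(p-q)[::-1])))
print("jar top",onz("top",311,130,.216),onz("side",246,186,.216),"dish",onz("top",255,144,.02),onz("side",234,288,.02),"bottle",onz("top",329,262,.055),onz("side",384,216,.055))
E
```

```text
hub [ 0.52685852 -0.05490246] [ 0.52702391 -0.0521235 ] (array([ 0.5271, -0.055 ,  0.2189]), np.float64(0.0002))
knob [ 0.58743952 -0.05373474] [ 0.58717849 -0.05302332] (array([ 0.5874, -0.0537,  0.2723]), np.float64(0.0003))
foot side [array([ 0.52691271, -0.05555329]), array([ 0.52689481, -0.04457234])]
[ 0.53862897 -0.08791109] [ 0.50715901 -0.25052424] 79.04714616887448
[ 0.50110017 -0.08149318] [ 0.46990608 -0.24202003] 79.00315472778188
jar top [ 7.2410591e-01 -3.9735832e-04] [0.71914939 0.01978457] dish [0.74196508 0.18249207] [0.74296411 0.18681433] bottle [ 0.37089537 -0.04658265] [ 0.37166579 -0.03696667]
```

The hub is at about (0.527,-0.0545) and the knob radius checks at 60 mm. The pad origin is about (0.450,0.2073) with its tongue at 99.2°, so the grip point is (0.425,0.360). The jar, dish and bottle are all clear of the path.

```bash
cat >> h.py <<'E'
def rows(p0,y0,wps,claw):
    """wps: list of (pos,yaw); tool-down rows from p0,yaw y0"""
    out=[];p=np.array(p0,float);y=y0
    for q,y1 in wps:
        c,s=np.cos(y),np.sin(y);d=(np.array(q)-p)*100   # tool x=(c,s,0) y=(s,-c,0) z=(0,0,-1)
        out.append([claw,[round(c*d[0]+s*d[1],2),round(s*d[0]-c*d[1],2),round(-d[2],2)],round(y-y1,3)])
        p=np.array(q);y=y1
    return out
def line(p1,y1,n,claw,p0=None,y0=None):
    st=monitor.get_state();p0=st["ee_pos"] if p0 is None else np.array(p0);y0=st["orientation"][2] if y0 is None else y0
    return rows(p0,y0,[(p0+(np.array(p1)-p0)*k/n,y0+(y1-y0)*k/n) for k in range(1,n+1)],claw)
E
python3 -c "
from h import *
print(line([.425,.360,.10],1.731,8,100))"
```

```text
[[100, [np.float64(-3.01), np.float64(-0.28), np.float64(1.63)], np.float64(0.124)], [100, [np.float64(-3.02), np.float64(0.09), np.float64(1.63)], np.float64(0.124)], [100, [np.float64(-2.99), np.float64(0.46), np.float64(1.63)], np.float64(0.124)], [100, [np.float64(-2.91), np.float64(0.83), np.float64(1.63)], np.float64(0.124)], [100, [np.float64(-2.78), np.float64(1.18), np.float64(1.63)], np.float64(0.124)], [100, [np.float64(-2.62), np.float64(1.52), np.float64(1.63)], np.float64(0.124)], [100, [np.float64(-2.41), np.float64(1.83), np.float64(1.63)], np.float64(0.124)], [100, [np.float64(-2.17), np.float64(2.11), np.float64(1.63)], np.float64(0.124)]]
```

Emit:
{"op": "jog_arm", "data": {"series": [[100,[-3.0,-0.3,1.6],0.124],[100,[-3.0,0.1,1.6],0.124],[100,[-3.0,0.45,1.6],0.124],[100,[-2.9,0.85,1.6],0.124],[100,[-2.8,1.2,1.6],0.124],[100,[-2.6,1.5,1.6],0.124],[100,[-2.4,1.85,1.6],0.124],[100,[-2.2,2.1,1.6],0.124]]}}

```text
time_s: 1.1
ee_pos: [0.4256, 0.3593, 0.1025]
orientation: [-3.141, 0.0, 1.725]
force: [0.1, 0.5, -0.1]
gripper_width: 0.0852
grasp_force: 0.0
```

Emit:
{"op": "jog_arm", "data": {"series": [[100,[0,0,0],0]]}}

```text
time_s: 1.23
ee_pos: [0.4256, 0.3587, 0.1018]
orientation: [-3.139, 0.001, 1.726]
force: [-0.5, 0.5, 0.1]
gripper_width: 0.0851
grasp_force: 0.0
```

```bash
python3 -c "
from h import *
I=eyes.snapshot('side');cv2.imwrite('pics/s1.png',cv2.resize(I[230:400,280:480,::-1],None,fx=3,fy=3))
s=monitor.get_state();print(s['ee_pos'],s['orientation'],s['force'])
print(line([.425,.360,.004],1.731,4,100))"
```

```text
[0.424902   0.35949654 0.10269026] [-3.14000482e+00  3.94316701e-04  1.72869645e+00] [-0.65592044  0.05104539 -0.12632496]
[[100, [np.float64(0.01), np.float64(0.0), np.float64(2.47)], np.float64(-0.001)], [100, [np.float64(0.01), np.float64(0.0), np.float64(2.47)], np.float64(-0.001)], [100, [np.float64(0.01), np.float64(0.0), np.float64(2.47)], np.float64(-0.001)], [100, [np.float64(0.01), np.float64(0.0), np.float64(2.47)], np.float64(-0.001)]]
```

View pics/s1.png

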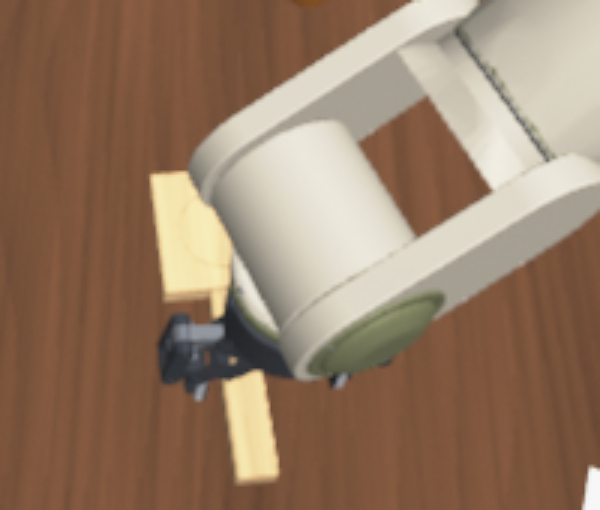

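The gripper straddles the tongue, which runs between the fingers at about (230,370) in the crop. Descend and grip.

Emit:
{"op": "jog_arm", "data": {"series": [[100,[0,0,2.4],0],[100,[0,0,2.4],0],[100,[0,0,2.4],0],[100,[0,0,1.5],0],[100,[0,0,0.9],0],[100,[0,0,0],0]]}}

```text
time_s: 2.02
ee_pos: [0.4248, 0.3601, 0.0073]
orientation: [-3.141, 0.0, 1.729]
force: [-0.6, -0.3, 1.3]
gripper_width: 0.0855
grasp_force: 0.0
```

Emit:
{"op": "jog_arm", "data": {"series": [[20,[0,0,0],0],[20,[0,0,0],0],[20,[0,0,0],0],[20,[0,0,0],0],[20,[0,0,0],0]], "squeeze": 60}}

```text
time_s: 2.65
ee_pos: [0.4253, 0.3601, 0.0079]
orientation: [3.14, -0.0, 1.729]
force: [-0.8, -0.8, 6.3]
gripper_width: 0.0306
grasp_force: 60.8
```

Emit:
{"op": "jog_arm", "data": {"series": [[20,[-1.5,0.2,0],0],[20,[-2.0,0.25,0],0],[20,[-2.0,0.25,0],0],[20,[-2.0,0.25,0],0],[20,[-2.0,0.25,0],0],[20,[-2.0,0.25,0],0],[20,[-2.0,0.25,0],0],[20,[-2.0,0.25,0],0]]}}

```text
time_s: 3.65
ee_pos: [0.4691, 0.21, 0.0079]
orientation: [3.14, -0.001, 1.728]
force: [-1.7, 5.1, 5.6]
gripper_width: 0.0304
grasp_force: 60.9
```

Emit:
{"op": "jog_arm", "data": {"series": [[20,[-2.0,0.25,0],0],[20,[-2.0,0.25,0],0],[20,[-2.0,0.25,0],0],[20,[-2.0,0.3,0],0],[20,[-2.0,0.3,0],0],[20,[-1.5,0.2,0],0],[20,[-1.0,0.1,0],0],[20,[-1.0,0.1,0],0]]}}

```text
time_s: 4.65
ee_pos: [0.5074, 0.0796, 0.0079]
orientation: [3.141, -0.001, 1.728]
force: [-2.3, 5.7, 7.7]
gripper_width: 0.0307
grasp_force: 61.0
```

```bash
python3 -c "
from h import *
s=monitor.get_state();print(s['ee_pos'],s['orientation'],s['force'],s['grasp_force'])
T=eyes.snapshot('top');S=eyes.snapshot('side')
cv2.imwrite('pics/t2r.png',T[:,:,::-1]);cv2.imwrite('pics/s2r.png',S[:,:,::-1])
a=cv2.resize(T[160:250,260:380,::-1],(480,360),interpolation=cv2.INTER_CUBIC);b=cv2.resize(S[150:270,280:390,::-1],(330,360),interpolation=cv2.INTER_CUBIC)
cv2.imwrite('pics/v2.png',np.hstack([a,b])[:,:800])"
```

```text
[0.50743303 0.07964713 0.00792232] [ 3.14055254e+00 -1.00686326e-03  1.72818075e+00] [-2.31902422  5.73835674  7.73118549] 61.048747301101685
```

View pics/v2.png

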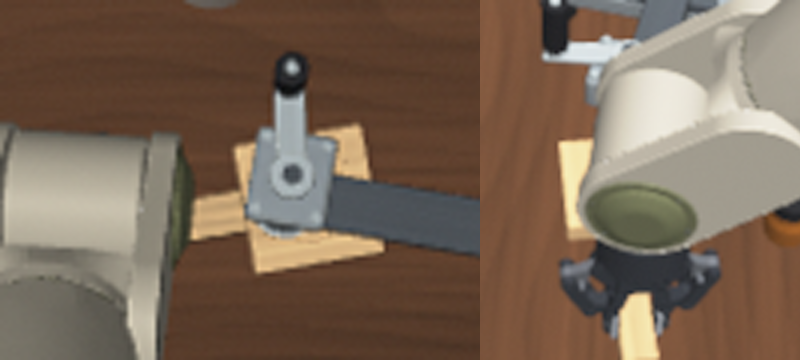

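The top view shows the pad's corners at crop (235,145), (360,125), (384,252) and (256,272). It has overshot to the -y side, since I commanded 29 cm in total instead of 27. I'll measure and pull it back.

```bash
python3 -c "
from h import *
P=np.array([onz('top',(u+.5)/4-.5+260,(v+.5)/4-.5+160,.02) for u,v in((235,145),(360,125),(384,252),(256,272))]);print(P.round(4).tolist(),P.mean(0),np.linalg.norm(P[0]-P[2]))
m=P.mean(0);d=np.array([.527,-.0545])-m;y=1.729;print('tool x,y cm',100*(np.cos(y)*d[0]+np.sin(y)*d[1]),100*(np.sin(y)*d[0]-np.cos(y)*d[1]))
"
```

```text
[[0.5737, -0.0168], [0.5884, -0.1146], [0.489, -0.1311], [0.4746, -0.032]] [ 0.5314302  -0.07364339] 0.1422562534872242
tool x,y cm 1.9602277442641498 -0.13589358184973982
```

Emit:
{"op": "jog_arm", "data": {"series": [[20,[0.5,0,0],0],[20,[0.5,-0.05,0],0],[20,[0.5,-0.05,0],0],[20,[0.45,-0.05,0],0],[20,[0,0,0],0],[20,[0,0,0],0]]}}

```text
time_s: 5.5
ee_pos: [0.5032, 0.0984, 0.0079]
orientation: [3.14, 0.0, 1.729]
force: [1.6, -0.6, 6.0]
gripper_width: 0.0306
grasp_force: 60.9
```

```bash
python3 -c "
from h import *
s=monitor.get_state();print(s['ee_pos'],s['orientation'],s['force'],s['grasp_force'])
T=eyes.snapshot('top')
cv2.imwrite('pics/v3.png',cv2.resize(T[160:250,260:380,::-1],(720,540),interpolation=cv2.INTER_CUBIC))"
```

```text
[0.50320763 0.09842383 0.00789454] [3.13985892e+00 3.95505983e-04 1.72919379e+00] [ 1.62689873 -0.61640318  6.03168692] 60.90052843093872
```

View pics/v3.png

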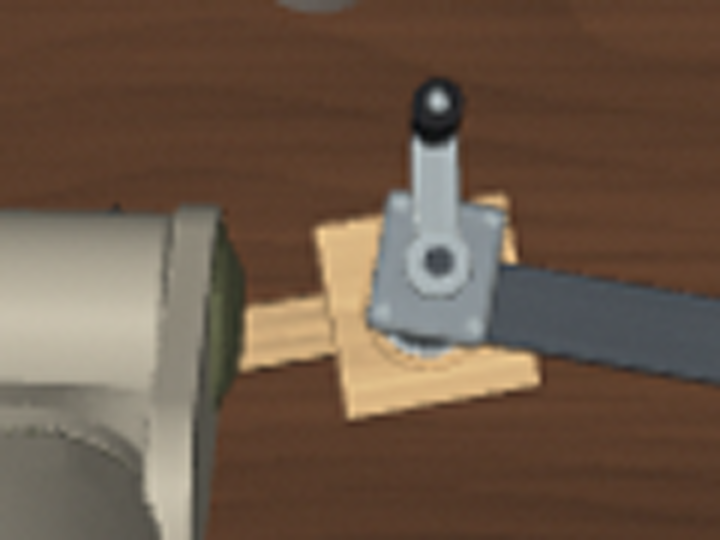

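The pad corners average to about (0.528,-0.054), so it is centred within 2 mm. Release and rise.

Emit:
{"op": "jog_arm", "data": {"series": [[60,[0,0,0],0],[60,[0,0,0],0],[60,[0,0,0],0],[60,[0,0,-2],0],[60,[0,0,-5],0],[60,[0,0,-6],0],[60,[0,0,-6],0],[60,[0,0,-6],0]]}}

```text
time_s: 6.55
ee_pos: [0.5021, 0.0984, 0.2593]
orientation: [-3.142, -0.0, 1.729]
force: [0.9, -0.2, -0.2]
gripper_width: 0.0511
grasp_force: 0.0
```

Emit:
{"op": "jog_arm", "data": {"series": [[60,[0,0,-5],0],[60,[0,0,0],0]]}}

```text
time_s: 6.8
ee_pos: [0.5035, 0.0984, 0.3108]
orientation: [3.135, 0.001, 1.729]
force: [-0.1, 0.1, -0.9]
gripper_width: 0.0512
grasp_force: 0.0
```

```bash
python3 -c "
from h import *
s=monitor.get_state();print(s['time_s'],s['ee_pos'],s['orientation'],s['force'],s['q'])
T=eyes.snapshot('top')
m=padmeas('top',T);k=np.zeros_like(m);k[185:245,295:355]=m[185:245,295:355]
c=cv2.findNonZero(k)[:,0];w=np.array([onz('top',*p,.02) for p in c],np.float32);
R=np.array([[np.cos(.1606),np.sin(.1606)],[-np.sin(.1606),np.cos(.1606)]]);v=w@R.T;lo,hi=v.min(0),v.max(0);print('pad',R.T@((lo+hi)/2),hi-lo)
print(line([.5872,-.0537,.300],1.729,5,60))"
```

```text
6.8 [0.50349642 0.09843462 0.31077111] [3.13467761e+00 1.34704956e-03 1.72893707e+00] [-0.06785355  0.06227115 -0.89444649] [-3.56190842e-02  2.37534574e-01  1.39084330e+00  9.68964836e-06
  1.50616976e+00 -1.93765079e-01]
pad [ 0.52238785 -0.02275544] [0.10069628 0.16537425]
[[60, [np.float64(-3.27), np.float64(1.19), np.float64(0.16)], np.float64(-0.0)], [60, [np.float64(-3.27), np.float64(1.19), np.float64(0.16)], np.float64(-0.0)], [60, [np.float64(-3.27), np.float64(1.19), np.float64(0.16)], np.float64(-0.0)], [60, [np.float64(-3.27), np.float64(1.19), np.float64(0.16)], np.float64(-0.0)], [60, [np.float64(-3.27), np.float64(1.19), np.float64(0.16)], np.float64(-0.0)]]
```

The pad is at (0.5276,-0.055), centred on the hub. Next, the knob.

Emit:
{"op": "jog_arm", "data": {"series": [[60,[-3.27,1.19,0],0],[60,[-3.27,1.19,0],0],[60,[-3.27,1.19,0],0],[60,[-3.27,1.19,0],0],[60,[-3.27,1.19,0],0],[60,[0,0,0],0]]}}

```text
time_s: 7.6
ee_pos: [0.5872, -0.0554, 0.3047]
orientation: [-3.138, -0.002, 1.726]
force: [0.3, 1.0, 0.2]
gripper_width: 0.0514
grasp_force: 0.0
```

```bash
python3 -c "
from h import *
s=monitor.get_state();print(s['ee_pos'],s['orientation'],s['force'])
S=eyes.snapshot('side');T=eyes.snapshot('top')
b=[cv2.resize(I[y:y+100,x:x+100,::-1],(400,400),interpolation=cv2.INTER_CUBIC) for I,x,y in((T,280,130),(S,260,100))]
cv2.imwrite('pics/v4.png',np.hstack(b))"
```

```text
[ 0.58717366 -0.05535906  0.30467911] [-3.13789284e+00 -1.56530254e-03  1.72624516e+00] [0.27300032 0.98990054 0.20762911]
```

View pics/v4.png

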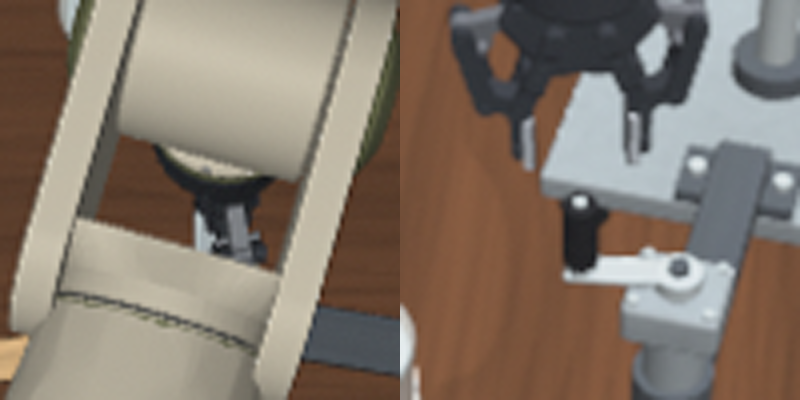

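The side view shows the knob (crop 580,200) centred between the two fingertips (527 and 635). Descend and grip.

Emit:
{"op": "jog_arm", "data": {"series": [[60,[0.1,0,2],0],[60,[0,0,2],0],[60,[0,0,2],0],[60,[0,0,1],0],[60,[0,0,0],0]]}}

```text
time_s: 8.32
ee_pos: [0.5866, -0.0521, 0.237]
orientation: [-3.141, -0.0, 1.729]
force: [0.7, -0.2, 0.9]
gripper_width: 0.0515
grasp_force: 0.0
```

Emit:
{"op": "jog_arm", "data": {"series": [[10,[0,0,0],0],[10,[0,0,0],0],[10,[0,0,0],0],[10,[0,0,0],0],[10,[0,0,0],0]], "squeeze": 50}}

```text
time_s: 8.95
ee_pos: [0.5873, -0.0527, 0.2382]
orientation: [3.14, 0.001, 1.729]
force: [1.7, 0.9, 6.1]
gripper_width: 0.0206
grasp_force: 49.1
```

```bash
cat > crank.py <<'E'
# rows for an arc about the hub: python3 crank.py a0 a1 n  (knob angle, deg)
import sys;from h import *
H=np.array([.527,-.0545]);a0,a1,n=map(float,sys.argv[1:4]);n=int(n)
s=monitor.get_state();p=s["ee_pos"][:2]-H;y=1.729
print(s["time_s"],"angle",np.degrees(np.arctan2(p[1],p[0])),"r",np.hypot(*p),"tang cw push",np.array(s["force"][:2])@np.array([-p[1],p[0]])/np.hypot(*p),"rad",np.array(s["force"][:2])@p/np.hypot(*p),s["force"])
A=np.radians(np.linspace(a0,a1,n+1));P=np.c_[H+.06*np.c_[np.cos(A),np.sin(A)],0*A]
print([[float(v) for v in r[1][:2]] for r in rows(P[0],y,[(q,y) for q in P[1:]],10)])
E
python3 crank.py 0 -72 8
```

```text
8.95 angle 1.7538194096289157 r 0.06037485429215358 tang cw push 0.8256285944233114 rad 1.6978184879487068 [1.67175467 0.87720381 6.05606557]
[[-0.92, -0.22], [-0.87, -0.36], [-0.8, -0.49], [-0.72, -0.61], [-0.61, -0.72], [-0.49, -0.8], [-0.36, -0.87], [-0.22, -0.92]]
```

Emit:
{"op": "jog_arm", "data": {"series": [[10,[-0.92,-0.22,0],0],[10,[-0.87,-0.36,0],0],[10,[-0.8,-0.49,0],0],[10,[-0.72,-0.61,0],0],[10,[-0.61,-0.72,0],0],[10,[-0.49,-0.8,0],0],[10,[-0.36,-0.87,0],0],[10,[-0.22,-0.92,0],0]]}}

```text
time_s: 9.95
ee_pos: [0.5467, -0.1098, 0.2383]
orientation: [3.137, 0.001, 1.729]
force: [7.9, 2.4, 4.2]
gripper_width: 0.0208
grasp_force: 49.4
```

```bash
python3 crank.py -72 -144 8
```

```text
9.95 angle -70.36146866254751 r 0.05873990893731168 tang cw push 8.28843230405063 rad 0.389064929107913 [7.93706676 2.41918432 4.18450454]
[[-0.07, -0.94], [0.07, -0.94], [0.22, -0.92], [0.36, -0.87], [0.49, -0.8], [0.61, -0.72], [0.72, -0.61], [0.8, -0.49]]
```

Emit:
{"op": "jog_arm", "data": {"series": [[10,[-0.07,-0.94,0],0],[10,[0.07,-0.94,0],0],[10,[0.22,-0.92,0],0],[10,[0.36,-0.87,0],0],[10,[0.49,-0.8,0],0],[10,[0.61,-0.72,0],0],[10,[0.72,-0.61,0],0],[10,[0.8,-0.49,0],0]]}}

```text
time_s: 10.95
ee_pos: [0.4795, -0.0893, 0.2382]
orientation: [3.137, 0.004, 1.728]
force: [8.4, -5.3, 2.4]
gripper_width: 0.0209
grasp_force: 49.2
```

```bash
python3 crank.py -144 -216 8;python3 crank.py -216 -240 4
```

```text
10.95 angle -143.8230960164685 r 0.05888957536535692 tang cw push 9.258335201129384 rad -3.6560425072790688 [ 8.41616455 -5.31522264  2.44213555]
[[0.87, -0.36], [0.92, -0.22], [0.94, -0.07], [0.94, 0.07], [0.92, 0.22], [0.87, 0.36], [0.8, 0.49], [0.72, 0.61]]
10.95 angle -143.8230960164685 r 0.05888957536535692 tang cw push 9.258335201129384 rad -3.6560425072790688 [ 8.41616455 -5.31522264  2.44213555]
[[0.42, 0.47], [0.37, 0.51], [0.31, 0.54], [0.25, 0.57]]
```

Emit:
{"op": "jog_arm", "data": {"series": [[10,[0.87,-0.36,0],0],[10,[0.92,-0.22,0],0],[10,[0.94,-0.07,0],0],[10,[0.94,0.07,0],0],[10,[0.92,0.22,0],0],[10,[0.87,0.36,0],0],[10,[0.8,0.49,0],0],[10,[0.72,0.61,0],0]]}}

```text
time_s: 11.95
ee_pos: [0.4781, -0.0187, 0.2382]
orientation: [-3.141, 0.004, 1.728]
force: [-3.4, -8.5, 7.1]
gripper_width: 0.0206
grasp_force: 49.6
```

Emit:
{"op": "jog_arm", "data": {"series": [[10,[0.42,0.47,0],0],[10,[0.37,0.51,0],0],[10,[0.31,0.54,0],0],[10,[0.25,0.57,0],0]]}}

```text
time_s: 12.45
ee_pos: [0.4961, -0.0017, 0.2382]
orientation: [-3.14, 0.002, 1.729]
force: [-6.7, -4.6, 9.4]
gripper_width: 0.0212
grasp_force: 49.8
```

```bash
python3 crank.py -240 -264 4;python3 crank.py -264 -288 4
```

```text
12.45 angle 120.32398657749253 r 0.06114509182336401 tang cw push 8.093072369513406 rad -0.6199370736995857 [-6.67281323 -4.62122343  9.43305865]
[[0.19, 0.6], [0.13, 0.61], [0.06, 0.62], [-0.0, 0.63]]
12.45 angle 120.32398657749253 r 0.06114509182336401 tang cw push 8.093072369513406 rad -0.6199370736995857 [-6.67281323 -4.62122343  9.43305865]
[[-0.07, 0.62], [-0.13, 0.61], [-0.19, 0.6], [-0.26, 0.57]]
```

Emit:
{"op": "jog_arm", "data": {"series": [[10,[0.19,0.6,0],0],[10,[0.13,0.61,0],0],[10,[0.06,0.62,0],0],[10,[0,0.63,0],0]]}}

```text
time_s: 12.95
ee_pos: [0.5196, 0.0065, 0.2382]
orientation: [-3.139, 0.001, 1.729]
force: [-8.5, -1.6, 10.5]
gripper_width: 0.0206
grasp_force: 49.9
```

Emit:
{"op": "jog_arm", "data": {"series": [[10,[-0.07,0.62,0],0],[10,[-0.13,0.61,0],0],[10,[-0.19,0.6,0],0],[10,[-0.26,0.57,0],0]]}}

```text
time_s: 13.45
ee_pos: [0.5443, 0.0046, 0.2382]
orientation: [-3.14, -0.001, 1.729]
force: [-7.4, 2.2, 9.3]
gripper_width: 0.0208
grasp_force: 50.0
```

```bash
python3 crank.py -288 -312 4;python3 crank.py -312 -336 4
```

```text
13.45 angle 73.69475156203079 r 0.06156332941282084 tang cw push 7.747593177996489 rad -0.009799678734242255 [-7.43873302  2.16576711  9.33522201]
[[-0.31, 0.54], [-0.37, 0.51], [-0.42, 0.47], [-0.47, 0.42]]
13.45 angle 73.69475156203079 r 0.06156332941282084 tang cw push 7.747593177996489 rad -0.009799678734242255 [-7.43873302  2.16576711  9.33522201]
[[-0.51, 0.37], [-0.54, 0.31], [-0.57, 0.25], [-0.6, 0.19]]
```

Emit:
{"op": "jog_arm", "data": {"series": [[10,[-0.31,0.54,0],0],[10,[-0.37,0.51,0],0],[10,[-0.42,0.47,0],0],[10,[-0.47,0.42,0],0]]}}

```text
time_s: 13.95
ee_pos: [0.5662, -0.0073, 0.2382]
orientation: [-3.141, -0.002, 1.73]
force: [-6.6, 6.1, 9.0]
gripper_width: 0.0209
grasp_force: 50.0
```

Emit:
{"op": "jog_arm", "data": {"series": [[10,[-0.51,0.37,0],0],[10,[-0.54,0.31,0],0],[10,[-0.57,0.25,0],0],[10,[-0.6,0.19,0],0]]}}

```text
time_s: 14.45
ee_pos: [0.5813, -0.0269, 0.2382]
orientation: [3.14, -0.003, 1.73]
force: [-2.0, 10.1, 7.6]
gripper_width: 0.0208
grasp_force: 49.9
```

```bash
python3 crank.py -336 -360 4;python3 crank.py -360 -384 4
```

```text
14.45 angle 26.90617055013472 r 0.060941613635120025 tang cw push 9.884954571571386 rad 2.803170149070699 [-1.97352229 10.08341706  7.5955465 ]
[[-0.61, 0.13], [-0.62, 0.06], [-0.63, -0.0], [-0.62, -0.07]]
14.45 angle 26.90617055013472 r 0.060941613635120025 tang cw push 9.884954571571386 rad 2.803170149070699 [-1.97352229 10.08341706  7.5955465 ]
[[-0.61, -0.13], [-0.6, -0.19], [-0.57, -0.26], [-0.54, -0.31]]
```

Emit:
{"op": "jog_arm", "data": {"series": [[10,[-0.61,0.13,0],0],[10,[-0.62,0.06,0],0],[10,[-0.63,0,0],0],[10,[-0.62,-0.07,0],0]]}}

```text
time_s: 14.95
ee_pos: [0.5872, -0.0511, 0.2383]
orientation: [3.138, -0.003, 1.73]
force: [3.9, 10.1, 4.8]
gripper_width: 0.0209
grasp_force: 49.9
```

```bash
python3 crank.py -360 -372 2
```

```text
14.95 angle 3.230870059424281 r 0.06034225847318026 tang cw push 9.835886564338812 rad 4.4429607045114246 [ 3.88155374 10.07065563  4.83659467]
[[-0.61, -0.13], [-0.6, -0.19]]
```

Emit:
{"op": "jog_arm", "data": {"series": [[10,[-0.61,-0.13,0],0],[10,[-0.6,-0.19,0],0],[10,[-0.57,-0.26,0],0],[10,[-0.54,-0.31,0],0]]}}

```text
time_s: 15.45
ee_pos: [0.5829, -0.0756, 0.2383]
orientation: [3.136, -0.002, 1.73]
force: [9.4, 9.4, 4.5]
gripper_width: 0.0206
grasp_force: 50.0
```

```bash
python3 crank.py -384 -408 4; python3 -c "
from h import *
S=eyes.snapshot('side');cv2.imwrite('pics/v5.png',cv2.resize(S[130:260,270:410,::-1],(700,560)[:2] if 0 else (644,598),interpolation=cv2.INTER_CUBIC))"
```

```text
15.45 angle -20.693996426805324 r 0.059703828318175854 tang cw push 12.101790754415932 rad 5.528507890332869 [9.44830682 9.36734953 4.51770553]
[[-0.51, -0.37], [-0.47, -0.42], [-0.42, -0.47], [-0.37, -0.51]]
```

View pics/v5.png

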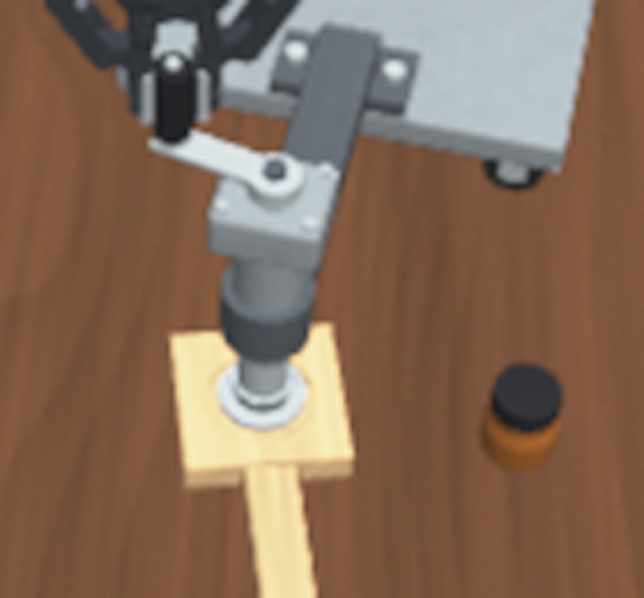

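The foot (262,395) sits centred in the recess, and the push is starting to rise. I'll continue in small steps.

Emit:
{"op": "jog_arm", "data": {"series": [[10,[-0.51,-0.37,0],0],[10,[-0.47,-0.42,0],0]]}}

```text
time_s: 15.75
ee_pos: [0.5769, -0.0867, 0.2383]
orientation: [3.135, -0.001, 1.73]
force: [10.9, 8.0, 3.1]
gripper_width: 0.0207
grasp_force: 49.8
```

```bash
python3 crank.py -396 -408 2
```

```text
15.75 angle -32.84209681050585 r 0.05937729561550659 tang cw push 12.647673492141562 rad 4.762319998180359 [10.86030839  8.04344691  3.06932177]
[[-0.42, -0.47], [-0.37, -0.51]]
```

Emit:
{"op": "jog_arm", "data": {"series": [[10,[-0.42,-0.47,0],0],[10,[-0.37,-0.51,0],0]]}}

```text
time_s: 16.0
ee_pos: [0.5687, -0.0964, 0.2383]
orientation: [3.134, -0.0, 1.729]
force: [13.7, 7.0, 3.4]
gripper_width: 0.021
grasp_force: 49.9
```

```bash
python3 crank.py -408 -420 2
```

```text
16.0 angle -45.18481421821807 r 0.059114928562597105 tang cw push 14.631576707346243 rad 4.675677652726941 [13.67492739  6.99581013  3.43202976]
[[-0.31, -0.54], [-0.25, -0.57]]
```

The push is 14.6 N, about 5 N above the 9 N free turning. Stop and release.

Emit:
{"op": "jog_arm", "data": {"series": [[10,[0,0,0],0],[60,[0,0,0],0],[60,[0,0,0],0],[60,[0,0,0],0],[60,[0,0,-2],0],[60,[0,0,-4],0],[60,[0,0,-4],0],[60,[0,0,-2],0]]}}

```text
time_s: 17.0
ee_pos: [0.5666, -0.0975, 0.3595]
orientation: [3.139, 0.001, 1.729]
force: [-0.0, -0.0, -0.3]
gripper_width: 0.0515
grasp_force: 0.0
```

```bash
python3 crank.py -408 -420 2; python3 -c "
from h import *
b=[cv2.resize(I[y:y+120,x:x+120,::-1],(400,400),interpolation=cv2.INTER_CUBIC) for I,x,y in((eyes.snapshot('top'),280,150),(eyes.snapshot('side'),270,130))]
cv2.imwrite('pics/v6.png',np.hstack(b))"
```

```text
17.0 angle -47.32744808613175 r 0.05847119995865968 tang cw push -0.05543591238623956 rad 0.010118760403348996 [-0.03390009 -0.04501459 -0.34182123]
[[-0.31, -0.54], [-0.25, -0.57]]
```

View pics/v6.png

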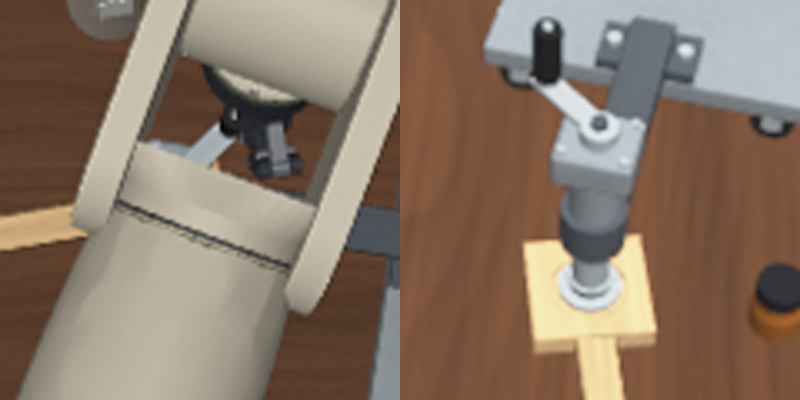

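The foot (590,287) is seated in the recess. The crank is released at about -47°, and the gripper is clear above it.

```bash
python3 -c "
from workcell import workorder
print(workorder.finish_job())"
```

```text
the job is handed in; nothing more can be done
None
```

I slid the jack pad under the foot with its recess within about 2 mm of the jack axis, wound the crank until the push had risen about 5 N above free turning, let it go and handed the job in; the foot force itself was not measured and no verdict came back.

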